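Stand the slumped cartons back up in the grocery tray

ROBOT

A 6-joint arm with a two-finger parallel gripper is mounted at the origin on a cart in front of the work surface, level with it; the furniture and walls round the work are solid. World frame = base frame: x ahead of the robot, y to its left, z up, the work surface at z = 0. Lengths are in m, angles in rad, forces in N, time in s.
With the tool pointing down it reaches from about 0.425 to 0.95 m from the base axis. Payload 3.5 kg.
Tool frame: the origin (TCP) lies between the finger pads; the fingertips stand 17 mm ahead of it and the grasp point (between the pads) lies 2 mm behind it (ctrl.tip_reach is the distance from the TCP to the fingertips, in m); z points along the fingers, y is the direction in which the jaws open and shut (so a half turn about z gives the same grasp; the last joint's range is limited). The gripper opens to 85 mm and grips with 20 to 120 N. Pads are 22 mm wide; open, the fingers measure 114 mm over their backs; the gripper's body (76 mm by 85 mm) begins 54 mm behind the grasp point. The pads swing forward as they close: fully open they stand 13 mm farther back than shut.
Start: joints at [1.138, 0.286, 1.577, -0, 1.279, -0.15], TCP at [0.188, 0.648, 0.248] pointing down, gripper open.
Joint ranges: [-2.77, 2.77], [-0.9, 2.22], [0.21, 2.48], [-1.53, 4.67], [0.24, 2.81], [-2.84, 2.84]. Speed limits (rad/s): [2.79, 2.79, 3.14, 3.14, 3.14, 3.14].

INTERFACE

Orientations are given as a unit quaternion [x, y, z, w].
In Python, from plant import monitor, imaging, workorder, ctrl gives the robot as it stands.
- The arm moves only by the tool send_rows, never from a script. Its argument "rows" is a list of rows, each a list of 4 numbers: the shift along the world's x, y, z normalised to -1 to 1, where 1 is 0.3 m, then the turn about the world's z normalised to -1 to 1, where 1 is 360 degrees. A call has 1 to 20 rows; each row is the pose to reach, as a shift and turn from the pose commanded when the call began, turning the shorter way round; what a row does not reach only later rows make up. A row lasts 1/8 s, in which the tool goes at most 62.5 mm and 10.7 degrees, less where a joint would pass 70% of its speed; a pose out of reach is approached as far as the arm can. A call with a number of a shift or a turn outside -1 to 1 is refused whole. A call with a gripper value outside its range is refused whole. "jaw" is the closure, from 0 (fully open) to 1 (shut), set as the call begins (left out, the last holds). The fingers move at their own pace and stop on an object; "newtons" is the grip in N (left out, the last holds). Time passes only in rows, so rows that repeat a pose let the fingers close. It gives the time, the measured TCP pose, the force and the opening at its end, in the units of the state.
- monitor.get_state(): the state, without advancing time (a new reading comes with each control period).
- imaging.read_camera(name): name is "side" or "top"; returns the picture (400x640x3 uint8, red, green, blue); there is no depth.
- imaging.calibration(name): a dict with "intrinsics" (3x3 intrinsics, pixels), "dist_coeffs" ([k1, k2, p1, p2, k3] as OpenCV has them; the pictures are not rectified), "cam_to_world" (4x4, takes a point from camera to world coordinates). Camera axes: x right, y up, looking along -z (the intrinsics and any distortion apply to the point x, -y, -z); pixel columns grow to the right and rows downward; lengths in m; the calibration is good to about 2 mm. A picture is of the moment at which its call begins. calibration takes no time and is no camera call.
- workorder.sign_off(): hands the job in, once; it reports no verdict.
The state is a dict: "time": time; "qpos": joint angles; "dq": joint speeds; "joint_efforts": joint torques, N m; "eef_pos": TCP position; "tcp_rot": TCP orientation; "contact_force": force on the tool from outside, world axes, zero at the start; "wrist_torque": the same for the moment, N m; "opening": opening from 0.0 (shut) to 1.0 (fully open).
Only numpy, scipy, OpenCV 4.12 (cv2) and the standard library are available. Lean on these libraries where they do the work, as an engineer would, in place of code of your own. Each camera call takes 0.05 s, during which the arm holds its last target.

TASK

Two things have slumped over the front wall of the narrow wooden grocery tray: the tall salt carton and, at the other end, the small tea box, which had been standing on its end. Push each of them gently back with the fingers until it stands upright in its own bay again, without gripping or lifting them, and leave the spice jar between them and everything else on the worktop alone.

Things in the scene. Friction and masses are not known exactly. Their poses are not given: they have to be found in the camera images.
- tray: Dark wooden tray, fixed (does not shift), 264 mm long (its x), 90 wide (its y), 46 high, with a bow handle on each end. Floor and walls 6 mm thick. Three bays in a row along x, each 80 (x) by 78 mm (y) inside, centres at x = -86, 0, +86 mm. Origin: centre of its underside, z up; its +y side faces the robot, within 0.5 rad.
- salt: Salt carton, about 44 x 65 x 143 mm, 0.35 to 0.65 kg. Origin: centre of its underside, z up along the 143 mm. In the bay at the tray's x = -86, its 65 mm along the tray's x. It has slumped about 29 degrees to the tray's +y: a bottom edge on the floor, a wide face on the rim of the +y wall. Friction holds its foot.
- salt_head (a point): Centre of the salt carton's top face, 143 mm from its origin along its z; it hangs about 40 mm out beyond the tray, its overhanging edge 131 mm above the worktop; the top's other edge rises to 156 mm while the carton comes up. Below about 17 degrees of lean it settles onto its foot by itself. Pushed as far beyond upright it would fall to the other side.
- tea: Tea box, about 101 x 52 x 60 mm, 0.08 to 0.16 kg, on end: its x is up along the 101 mm (within 1.5 degrees). Origin: centre of a 101 x 52 face; its z points through the 60 mm. In the bay at the tray's x = +86, its 60 mm along the tray's x, its 52 mm across. It has slumped about 33 degrees to the tray's +y, over the rim of the +y wall.
- tea_foot (a point): Centre of the tea box's lower 52 x 60 mm end; friction holds it on the bay's floor.
- tea_head (a point): Centre of the tea box's upper end, 101 mm from tea_foot; its edge hangs about 20 mm out beyond the tray, 91 mm above the worktop; the other edge rises to 119 mm while the box comes up. Below about 25 degrees of lean the box settles onto its foot by itself.
- jar: Spice jar with a screw cap, 42 mm in diameter and 108 mm high, standing upright in the middle bay. A bystander. Origin: centre of its underside.
- jar_left: Spice jar of the same size, standing on the worktop to the left of the tray, near the front. A bystander. Origin: centre of its underside.
- green_box: Small carton 107 x 55 x 52 mm lying on the worktop to the right, near the front. A bystander. Origin: centre of its underside.
- lid: Glass pot lid with a loop knob, 227 mm in diameter, lying on the hob to the left. A bystander. Origin: centre of its underside.
There are look-alikes about, which are no part of the job. What is shaped like the tea but blue is not meant.

How it is judged:
At the end, for the whole second after the job is handed in: Salt carton (within 0.08 rad) and tea box (on its end, within 0.10 rad) stand upright, at rest, on the floors of their own bays (foot centre within 4 mm of the floor); the jar between them is upright, and it and the other bystanders are within 15 mm of where they were (angle between each of salt, jar's own z axis and vertical below 0.08 rad and angle between tea's own x axis and vertical below 0.1 rad and z of salt in the frame of tray between 0.002 and 0.01 m and x of salt in the frame of tray between -0.126 and -0.046 m and y of salt in the frame of tray between -0.039 and 0.039 m and z of tea_foot in the frame of tray between 0.002 and 0.01 m and x of tea_foot in the frame of tray between 0.046 and 0.126 m and y of tea_foot in the frame of tray between -0.039 and 0.039 m and linear speed of each of salt, tea below 0.02 m/s and distance of each of jar, jar_left, green_box, lid from where it was at the start of the episode below 0.015 m); the robot touches nothing.
It fails at once if the salt carton or the tea box is lifted out of its bay (z of any of salt, tea_foot in the frame of tray above 0.045 m).
It fails at once if the salt carton or the tea box is gripped or pushed hard (more than 25 N) (contact force between the fingers and salt above 25 N or contact force between the fingers and tea above 25 N).
It fails at once if a bystander is knocked over or pushed away (angle between jar's own z axis and vertical above 0.35 rad or distance of any of jar, jar_left, green_box, lid from where it was at the start of the episode above 0.03 m).
It also fails if it takes over 48 s, if anything falls off the work surface, if the arm or the gripper's body presses on something with over 40 N, if the wrist force passes 120 N, or if a joint passes its speed limit or range.

## Working session

There is one attempt and no reset: what is moved stays moved. The work goes in short steps, Python scripts to look and compute and a tool call to move; the robot and the scene stay as the last step left them, time stands still between calls to the robot, and variables do not carry over. Pictures are saved under pics/ and viewed, and the job is handed in when it is done.

Besides the shell and the picture viewer there is one more tool, called after ">>>" by a JSON object that holds its "method" and its "body". send_rows: Moves the arm, as the interface text tells. Scaled input: -1 to 1 covers 0.3 m each way for a shift and 360 degrees each way for a turn. Its arguments: {"type":"object","properties":{"rows":{"type":"array"},"jaw":{"type":"number"},"newtons":{"type":"number"}},"required":["rows"]}

```bash
ls; mkdir -p pics; python3 - <<'E'
from plant import monitor, imaging, workorder, ctrl
import cv2,numpy as np
print(monitor.get_state()); print(ctrl.tip_reach)
for n in ("side","top"):
    im=imaging.read_camera(n); cv2.imwrite(f"pics/{n}0.png",im[:,:,::-1]); c=imaging.calibration(n)
    print(n,c)
E
```

```text
pics
{'time': 0.0, 'qpos': array([ 1.13799690e+00,  2.87210945e-01,  1.57820767e+00,  1.93773921e-06,
        1.27862570e+00, -1.50021942e-01]), 'dq': array([-0.00028608, -0.00016176,  0.00067841, -0.00072521, -0.00019478,
       -0.00082132]), 'joint_efforts': array([-3.13155106e-04, -4.05996358e+01, -2.92613804e+01, -1.73306858e-04,
        5.98330764e-03, -1.51523466e-06]), 'eef_pos': array([0.18805689, 0.64761246, 0.24690035]), 'tcp_rot': array([ 1.40918304e-01,  9.90020469e-01, -1.17388410e-03, -3.53074519e-04]), 'contact_force': array([-0.96725435, -0.03849506, -0.43734896]), 'wrist_torque': array([ 0.02822345, -0.00233641, -0.02665654]), 'opening': 0.998071166607252}
0.017
side {'intrinsics': array([[478.97228279,   0.        , 309.57076377],
       [  0.        , 478.97228279, 197.97393117],
       [  0.        ,   0.        ,   1.        ]]), 'dist_coeffs': array([-0.0980576,  0.       ,  0.       ,  0.       ,  0.       ]), 'cam_to_world': array([[ 0.70039028,  0.41605599, -0.57995764, -0.40048276],
       [-0.71339855,  0.38219744, -0.58735648, -0.8227379 ],
       [-0.02271486,  0.82511971,  0.56450111,  1.00539772],
       [ 0.        ,  0.        ,  0.        ,  1.        ]])}
top {'intrinsics': array([[408.04704397,   0.        , 316.6934363 ],
       [  0.        , 408.04704397, 194.28629203],
       [  0.        ,   0.        ,   1.        ]]), 'dist_coeffs': array([-0.07693366,  0.        ,  0.        ,  0.        ,  0.        ]), 'cam_to_world': array([[ 0.11333944,  0.96602001, -0.23229187,  0.22135025],
       [-0.99354107,  0.11149201, -0.02111083,  0.0857354 ],
       [ 0.0055052 ,  0.2331842 ,  0.972417  ,  1.41353268],
       [ 0.        ,  0.        ,  0.        ,  1.        ]])}
```

View pics/side0.png

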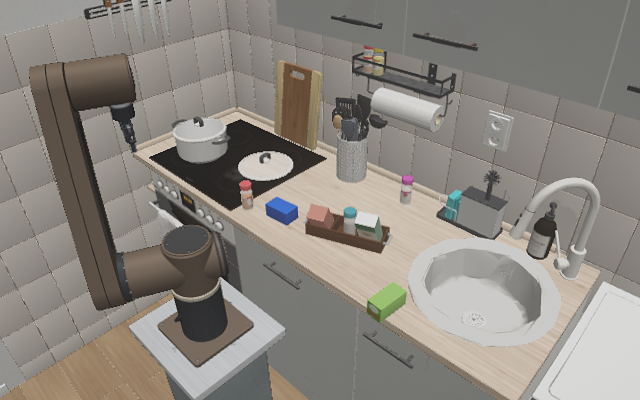

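View pics/top0.png

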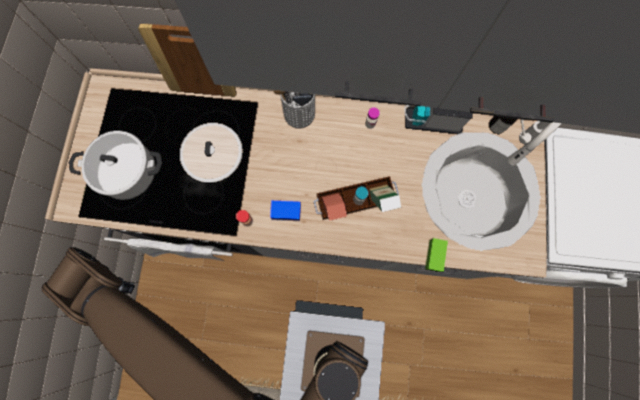

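```bash
python3 - <<'E'
import cv2
a=cv2.imread("pics/side0.png")[195:260,260:410]; cv2.imwrite("pics/c1.png",cv2.resize(a,None,fx=5.3,fy=5.3,interpolation=cv2.INTER_CUBIC))
a=cv2.imread("pics/top0.png")[165:230,260:410]; cv2.imwrite("pics/c2.png",cv2.resize(a,None,fx=5.3,fy=5.3,interpolation=cv2.INTER_CUBIC))
E
```

```text
(no output)
```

View pics/c1.png

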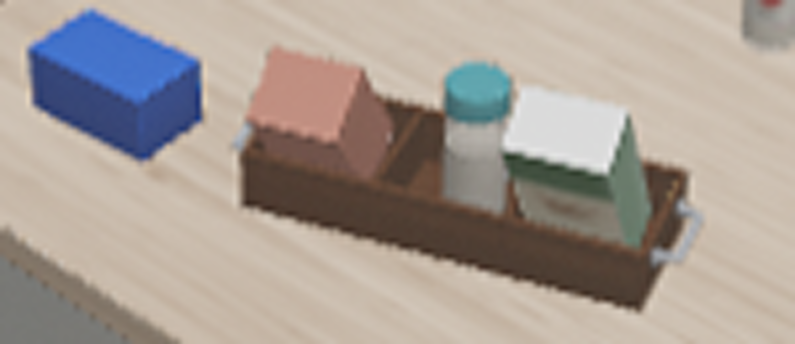

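View pics/c2.png

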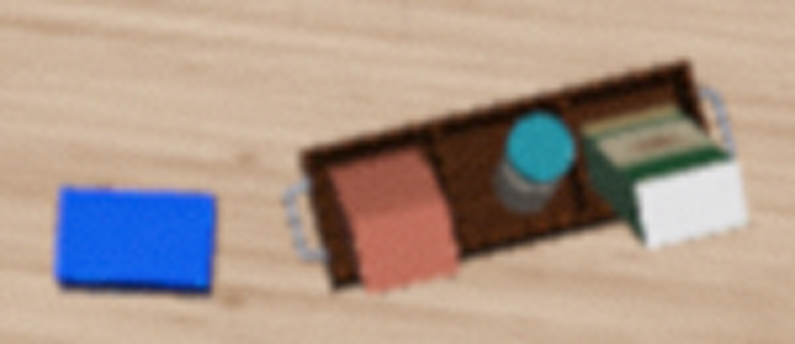

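```bash
cat > h.py <<'E'
import numpy as np, cv2
from scipy.optimize import least_squares
from plant import imaging
C={n:imaging.calibration(n) for n in("side","top")}
def proj(n,P):
    c=C[n];T=np.linalg.inv(c["cam_to_world"]);P=np.atleast_2d(P);p=P@T[:3,:3].T+T[:3,3];p=p*[1,-1,-1]
    return cv2.projectPoints(p.reshape(-1,1,3),np.zeros(3),np.zeros(3),c["intrinsics"],c["dist_coeffs"])[0].reshape(-1,2)
def backz(n,uv,z):
    c=C[n];u=cv2.undistortPoints(np.array(uv,float).reshape(-1,1,2),c["intrinsics"],c["dist_coeffs"]).reshape(-1,2)
    d=np.c_[u[:,0],-u[:,1],-np.ones(len(u))]@c["cam_to_world"][:3,:3].T;o=c["cam_to_world"][:3,3]
    return o+d*((z-o[2])/d[:,2])[:,None]
def uncrop(pts,x0,y0,f): return (np.array(pts,float)+.5)/f-.5+[x0,y0]
def tray2w(q,P):
    P=np.atleast_2d(P);c,s=np.cos(q[2]),np.sin(q[2]);return np.c_[q[0]+c*P[:,0]-s*P[:,1],q[1]+s*P[:,0]+c*P[:,1],P[:,2]]
E
cat > fit.py <<'E'
from h import *
top=uncrop([(303,150),(688,63),(333,287)],260,165,5.3); topP=np.array([(.132,-.045,.046),(-.132,-.045,.046),(.132,.045,.046)])
sid=uncrop([(243,207),(640,306),(243,150),(687,172)],260,195,5.3); sidP=np.array([(.132,.045,0),(-.132,.045,0),(.132,.045,.046),(-.132,-.045,.046)])
f=lambda q:np.r_[proj("top",tray2w(q,topP))-top,proj("side",tray2w(q,sidP))-sid].ravel()
r=least_squares(f,[.6,0,1.6]);print(r.x,r.fun.round(1));q=r.x
def box(th,x0,yf,w,h,dx,yaw=0): # leaning to +y; pivot edge at y=yf,z=.006 ; returns corners
    pass
# top-face corners in tray coords as fn of tilt, x, pivot y (front-bottom edge)
def tf(p,wx,wy,h):
    th,x,y=p; # y: position of bottom edge on floor (the +y bottom edge)
    u=np.array([0,np.cos(th),-np.sin(th)]);v=np.array([0,np.sin(th),np.cos(th)])
    b=np.array([x,y,.006])
    return np.array([b+[s*wx/2,0,0]-k*wy*u+h*v for k,s in((1,1),(1,-1),(0,-1),(0,1))])
for nm,pt,ps,(wx,wy,h),g in(("salt",[(637,188),(738,165),(748,225),(650,247)],[(525,88),(630,107),(608,176),(505,145)],(.065,.044,.143),(.5,-.086,0)),
   ("tea",[(348,217),(437,195),(458,272),(370,292)],[(272,47),(362,68),(335,140),(248,117)],(.060,.052,.101),(.57,.086,0))):
    pt=uncrop(pt,260,165,5.3);ps=uncrop(ps,260,195,5.3)
    f=lambda p:np.r_[proj("top",tray2w(q,tf(p,wx,wy,h)))-pt,proj("side",tray2w(q,tf(p,wx,wy,h)))-ps].ravel()
    r=least_squares(f,g);print(nm,np.degrees(r.x[0]),r.x[1:],r.fun.round(1));P=tf(r.x,wx,wy,h);print(P.round(3));print(tray2w(q,P).round(3))
E
python3 fit.py; python3 - <<'E'
from h import *
print(backz("top",[(361.5,192.5)],.108), backz("top",[(286,211)],.05))
E
```

```text
[ 0.5565995  -0.02279169  1.92418759] [-0.2 -0.1  0.4 -1.   0.4 -0.9 -0.7  0.4  0.   1.6 -1.1  0.2  0.3 -0.7]
salt 30.904082567089663 [-0.08503519  0.01196571] [ 0.2 -0.9  0.6 -1.2  0.6  0.1 -0.2  0.7 -0.5 -1.   0.2  0.2  0.   0.3
 -1.2  1.1]
[[-0.053  0.048  0.151]
 [-0.118  0.048  0.151]
 [-0.118  0.085  0.129]
 [-0.053  0.085  0.129]]
[[ 0.53  -0.089  0.151]
 [ 0.553 -0.15   0.151]
 [ 0.517 -0.163  0.129]
 [ 0.495 -0.102  0.129]]
tea 37.09587573158299 [0.08786604 0.00159962] [ 0.4  0.3  1.5  0.1  0.1 -0.4 -0.9  0.  -0.2 -1.2 -0.  -1.   0.1  0.5
 -0.7  0.5]
[[0.118 0.021 0.118]
 [0.058 0.021 0.118]
 [0.058 0.063 0.087]
 [0.118 0.063 0.087]]
[[0.496 0.081 0.118]
 [0.517 0.024 0.118]
 [0.478 0.01  0.087]
 [0.457 0.066 0.087]]
[[ 0.5561846  -0.03207088  0.108     ]] [[0.47697525 0.2124831  0.05      ]]
```

The tea is the reddish box at top-view pixel (333,205), and the blue box at (286,210) is only a look-alike. The salt is the white/green carton at (385,198); the green box at (438,255) is not it. The crop shows both leaning over the tray's front wall, which faces the robot. The tray fits at (0.557, -0.023) with yaw 1.924 rad, and the jar sits in the middle bay.

I'll push with shut fingers, tool y along the tray's x (turn +36.4°), tea first.

>>> {"method": "send_rows", "body": {"rows": [[0.1,-0.1,0,0.02],[0.22,-0.25,0,0.04],[0.35,-0.4,0,0.06],[0.48,-0.55,0,0.08],[0.6,-0.7,0,0.1],[0.73,-0.85,0,0.101],[0.87,-0.99,0,0.101],[0.87,-0.99,0,0.101],[0.87,-0.99,0,0.101],[0.87,-0.99,0,0.101]], "jaw": 1}}

```text
time: 1.35
eef_pos: [0.4483, 0.3521, 0.248]
tcp_rot: [-0.176, 0.984, 0.0, -0.0]
contact_force: [-0.5, -0.5, 1.0]
opening: 0.001
```

>>> {"method": "send_rows", "body": {"rows": [[0,-0.15,0,0],[0,-0.3,0,0],[0,-0.45,0,0],[0,-0.6,0,0],[-0.01,-0.75,0,0],[-0.02,-0.9,0,0],[-0.02,-0.99,0,0],[-0.02,-0.99,0,0],[-0.02,-0.99,0,0]]}}

```text
time: 2.48
eef_pos: [0.4432, 0.0554, 0.2484]
tcp_rot: [-0.176, 0.984, 0.0, 0.0]
contact_force: [0.7, -0.6, -0.7]
opening: -0.002
```

```bash
cat > where.py <<'E'
from h import *
from plant import monitor
q=[.5566,-.0228,1.9242]
s=monitor.get_state();e=s["eef_pos"];c,n=np.cos(q[2]),np.sin(q[2]);d=e[:2]-q[:2]
print("t",s["time"],"eef",e.round(4),"tray x,y",round(c*d[0]+n*d[1],4),round(-n*d[0]+c*d[1],4),"F",s["contact_force"].round(1))
E
python3 where.py; python3 - <<'E'
from h import *
q=[.5566,-.0228,1.9242]
print(tray2w(q,[[.087,.091,0],[.087,.053,0],[-.085,.115,0],[-.085,.056,0]]).round(4)); print(backz("top",[(244,217)],.1),backz("top",[(438,255)],.05))
E
```

```text
t 2.475 eef [0.4432 0.0554 0.2484] tray x,y 0.1126 0.0794 F [ 0.7 -0.6 -0.7]
[[ 0.4411  0.0273  0.    ]
 [ 0.4768  0.0405  0.    ]
 [ 0.4781 -0.1423  0.    ]
 [ 0.5335 -0.1219  0.    ]]
[[0.43191656 0.34189306 0.1       ]] [[ 0.38578617 -0.31225745  0.05      ]]
```

>>> {"method": "send_rows", "body": {"rows": [[-0.01,-0.05,0,0],[-0.013,-0.097,0,0],[-0.013,-0.097,-0.1,0],[-0.013,-0.097,-0.2,0],[-0.013,-0.097,-0.3,0],[-0.013,-0.097,-0.4,0],[-0.013,-0.097,-0.48,0],[-0.013,-0.097,-0.53,0],[-0.013,-0.097,-0.553,0],[-0.013,-0.097,-0.553,0],[-0.013,-0.097,-0.553,0]]}}

```text
time: 3.85
eef_pos: [0.4402, 0.0249, 0.0833]
tcp_rot: [-0.175, 0.985, -0.0, 0.001]
contact_force: [-0.5, -0.8, -0.1]
opening: -0.004
```

```bash
python3 where.py; python3 - <<'E'
from h import *
for n,(y,x) in (("side",(185,260)),("top",(160,270))):
    a=imaging.read_camera(n)[y:y+75,x:x+140,::-1]; cv2.imwrite(f"pics/{n}1.png",cv2.resize(a,None,fx=5,fy=5,interpolation=cv2.INTER_CUBIC))
E
```

```text
t 3.85 eef [0.4402 0.0249 0.0833] tray x,y 0.0851 0.0927 F [-0.5 -0.8 -0.1]
```

View pics/side1.png

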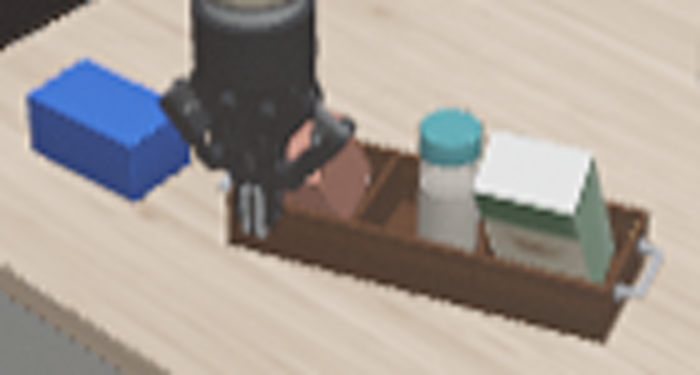

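View pics/top1.png

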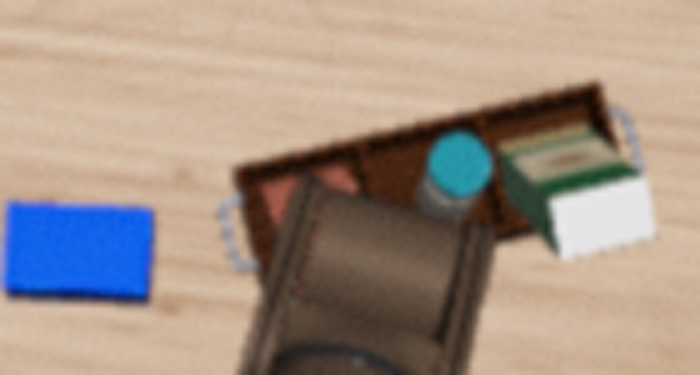

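The shut fingers (side crop 255,215) are just in front of the tea's overhanging edge, and nothing else has moved. Next is a slow push.

>>> {"method": "send_rows", "body": {"rows": [[0.008,0.003,0,0],[0.016,0.006,0,0],[0.024,0.009,0,0],[0.031,0.0115,0,0],[0.039,0.0145,0,0],[0.047,0.0175,0,0],[0.055,0.0205,0,0],[0.063,0.0235,0,0],[0.071,0.026,0,0],[0.078,0.029,0,0]]}}

```text
time: 5.2
eef_pos: [0.463, 0.0338, 0.0824]
tcp_rot: [-0.175, 0.985, -0.0, 0.0]
contact_force: [-0.4, -0.2, -1.0]
opening: 0.004
```

```bash
python3 where.py; cat > snap.py <<'E'
import sys
from h import *
for n,(y,x) in (("side",(185,260)),("top",(160,270))):
    a=imaging.read_camera(n)[y:y+75,x:x+140,::-1]; cv2.imwrite(f"pics/{n}{sys.argv[1]}.png",cv2.resize(a,None,fx=5,fy=5,interpolation=cv2.INTER_CUBIC))
E
python3 snap.py 2
```

```text
t 5.2 eef [0.463  0.0338 0.0824] tray x,y 0.0855 0.0682 F [-0.4 -0.2 -1. ]
```

View pics/side2.png

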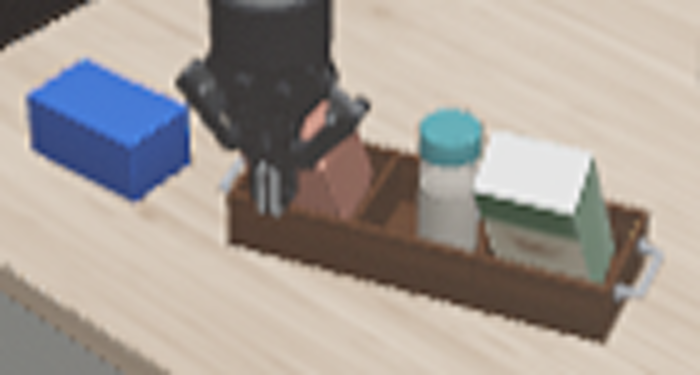

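The tea is coming up (crop 340,160) with force still near zero. I'll continue.

>>> {"method": "send_rows", "body": {"rows": [[0.008,0.003,0,0],[0.015,0.0055,0,0],[0.022,0.008,0,0],[0.029,0.011,0,0],[0.036,0.0135,0,0],[0.043,0.016,0,0],[0.05,0.0185,0,0],[0.056,0.021,0,0],[0.056,0.021,0,0],[0.056,0.021,0,0],[0.056,0.021,0,0]]}}

```text
time: 6.68
eef_pos: [0.4795, 0.0401, 0.0824]
tcp_rot: [-0.175, 0.985, -0.0, -0.0]
contact_force: [0.1, 0.7, -0.9]
opening: 0.0
```

```bash
python3 where.py; python3 snap.py 3
```

```text
t 6.675 eef [0.4795 0.0401 0.0824] tray x,y 0.0857 0.0505 F [ 0.1  0.7 -0.9]
```

View pics/side3.png

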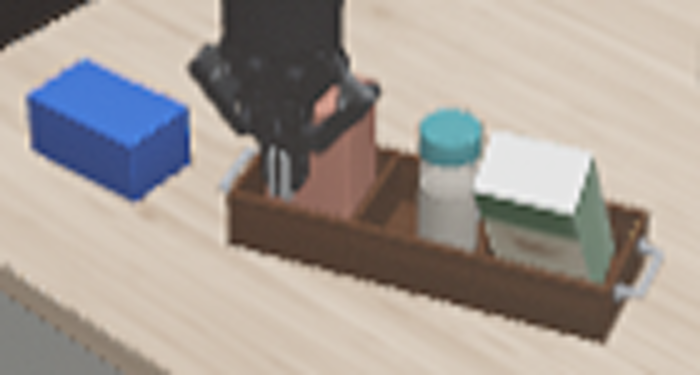

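View pics/top3.png

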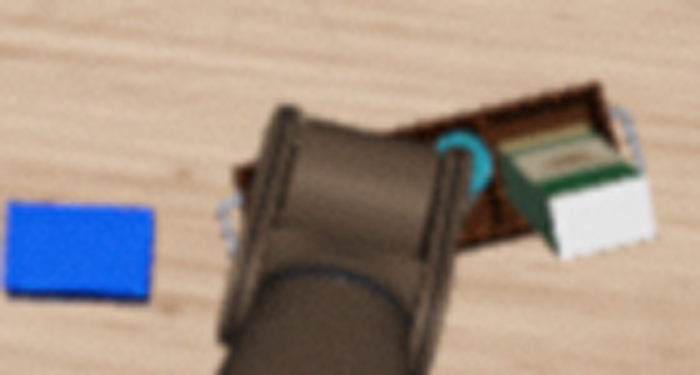

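The tea's edges are vertical in the side crop (375,140), so it is standing. I'll back off, rise, and go in front of the salt.

>>> {"method": "send_rows", "body": {"rows": [[-0.02,-0.007,0,0],[-0.05,-0.018,0,0],[-0.1,-0.037,0,0],[-0.1,-0.037,0.1,0],[-0.1,-0.037,0.25,0],[-0.1,-0.037,0.4,0],[-0.1,-0.037,0.53,0],[-0.1,-0.1,0.53,0],[-0.08,-0.22,0.53,0],[-0.06,-0.34,0.53,0],[-0.03,-0.46,0.53,0],[-0.01,-0.56,0.53,0],[-0.005,-0.607,0.53,0],[-0.005,-0.607,0.5,0],[-0.005,-0.607,0.4,0],[-0.005,-0.607,0.3,0],[-0.005,-0.607,0.2,0],[-0.005,-0.607,0.14,0],[-0.005,-0.607,0.115,0],[-0.005,-0.607,0.115,0]]}}

```text
time: 9.28
eef_pos: [0.4782, -0.1418, 0.117]
tcp_rot: [-0.175, 0.985, 0.0, -0.0]
contact_force: [-0.3, -0.4, -0.1]
opening: -0.0
```

```bash
python3 where.py; python3 snap.py 4
```

```text
t 9.275 eef [ 0.4782 -0.1418  0.117 ] tray x,y -0.0845 0.1147 F [-0.3 -0.4 -0.1]
```

View pics/side4.png

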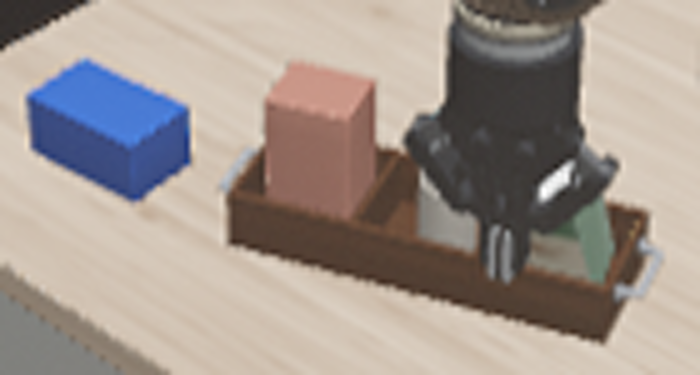

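View pics/top4.png

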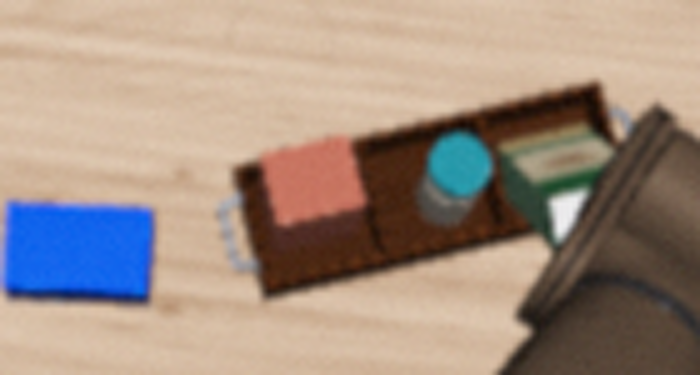

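The tea stands upright in its bay (side crop 320,140; top crop 315,185). The fingers (500,250) are in front of the salt, so now the slow push.

>>> {"method": "send_rows", "body": {"rows": [[0.008,0.003,0,0],[0.016,0.006,0,0],[0.024,0.009,0,0],[0.031,0.0115,0,0],[0.039,0.0145,0,0],[0.047,0.0175,0,0],[0.055,0.0205,0,0],[0.063,0.0235,0,0],[0.071,0.026,0,0],[0.078,0.029,0,0],[0.086,0.032,0,0],[0.094,0.035,0,0]]}}

```text
time: 10.88
eef_pos: [0.5065, -0.1315, 0.1169]
tcp_rot: [-0.175, 0.985, 0.0, 0.0]
contact_force: [-0.8, 0.3, 0.9]
opening: -0.001
```

```bash
python3 where.py; python3 snap.py 5
```

```text
t 10.875 eef [ 0.5065 -0.1315  0.1169] tray x,y -0.0846 0.0846 F [-0.8  0.3  0.9]
```

View pics/side5.png

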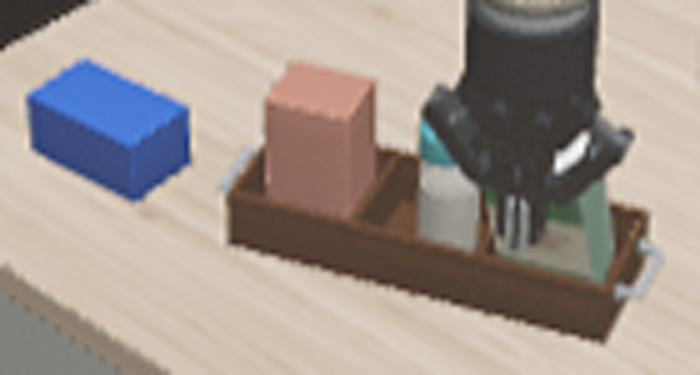

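The salt is rising (its right edge at 600,230 is steeper) and force is low. I'll go on more slowly.

>>> {"method": "send_rows", "body": {"rows": [[0.006,0.0022,0,0],[0.012,0.0045,0,0],[0.018,0.0067,0,0],[0.025,0.009,0,0],[0.031,0.0115,0,0],[0.037,0.0137,0,0],[0.043,0.016,0,0],[0.05,0.0185,0,0],[0.056,0.021,0,0],[0.062,0.023,0,0],[0.062,0.023,0,0],[0.062,0.023,0,0]]}}

```text
time: 12.48
eef_pos: [0.5276, -0.1257, 0.1219]
tcp_rot: [-0.175, 0.985, -0.002, 0.003]
contact_force: [-4.7, 1.9, 18.3]
opening: 0.0
```

```bash
python3 where.py; python3 snap.py 6
```

```text
t 12.475 eef [ 0.5276 -0.1257  0.1219] tray x,y -0.0865 0.0628 F [-4.7  1.9 18.3]
```

View pics/side6.png

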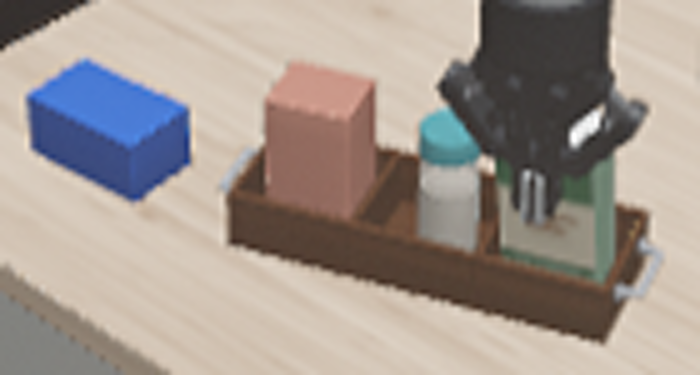

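Fz rose to 18 N: part of the gripper above the fingers is resting on the carton's rising edge. I'll raise straight up to release it, keeping the fingertips in front.

>>> {"method": "send_rows", "body": {"rows": [[0,0,0.01,0],[0,0,0.02,0],[0,0,0.035,0],[0,0,0.05,0],[0,0,0.05,0]]}}

```text
time: 13.2
eef_pos: [0.5251, -0.1247, 0.1322]
tcp_rot: [-0.175, 0.985, -0.0, 0.0]
contact_force: [-0.9, -0.1, -0.8]
opening: 0.004
```

```bash
python3 where.py; python3 snap.py 7
```

```text
t 13.2 eef [ 0.5251 -0.1247  0.1322] tray x,y -0.0847 0.0648 F [-0.9 -0.1 -0.8]
```

View pics/side7.png

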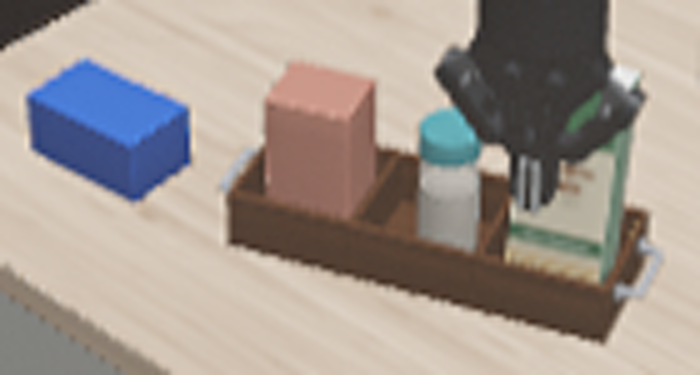

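View pics/top7.png

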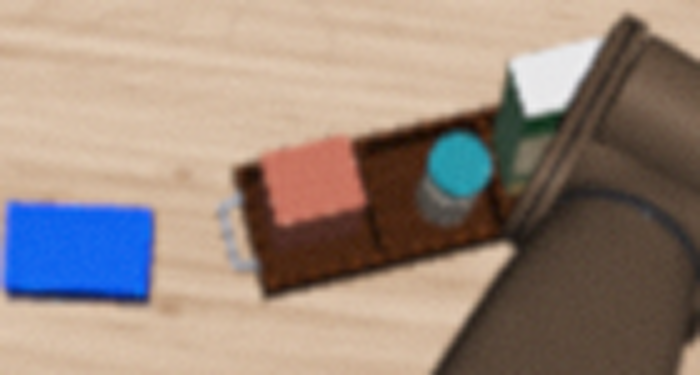

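The carton now leans past upright, away from the robot. I'll check whether it is rocking or resting.

>>> {"method": "send_rows", "body": {"rows": [[-0.02,-0.007,0.03,0],[-0.05,-0.018,0.1,0],[-0.1,-0.037,0.2,0],[-0.15,-0.055,0.3,0],[-0.2,-0.073,0.4,0],[-0.2,-0.073,0.4,0]]}}

```text
time: 14.05
eef_pos: [0.4655, -0.1475, 0.2554]
tcp_rot: [-0.174, 0.985, -0.002, 0.003]
contact_force: [0.8, -0.8, 0.6]
opening: 0.003
```

```bash
python3 where.py; python3 snap.py 8
```

```text
t 14.05 eef [ 0.4655 -0.1475  0.2554] tray x,y -0.0855 0.1287 F [ 0.8 -0.8  0.6]
```

View pics/side8.png

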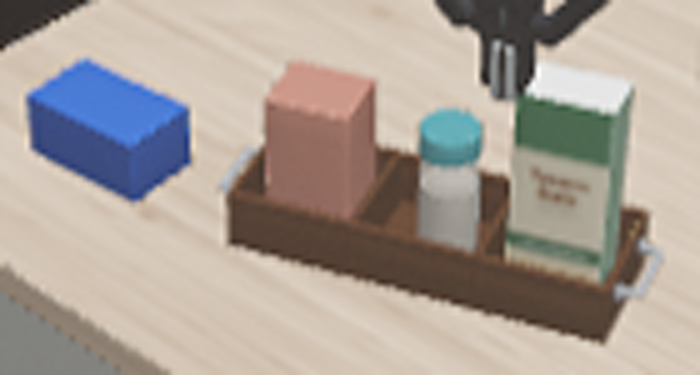

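View pics/top8.png

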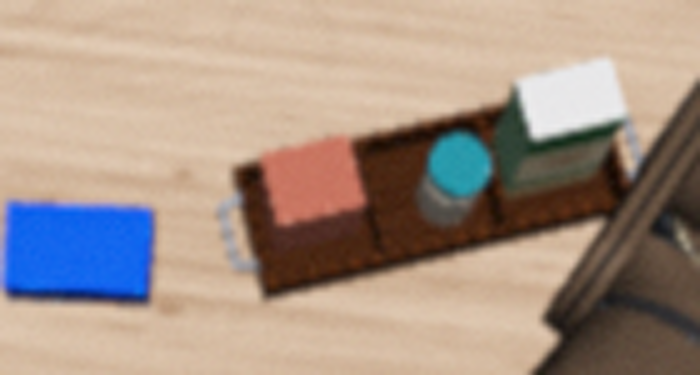

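It rocked back towards upright. I'll let it settle, then fit the tilt.

>>> {"method": "send_rows", "body": {"rows": [[0,0,0,0],[0,0,0,0],[-0.05,-0.05,0,0],[-0.1,-0.1,0,0],[-0.1,-0.15,0,0],[-0.1,-0.2,0,0],[-0.1,-0.25,0,0],[-0.1,-0.3,0,0],[-0.1,-0.3,0,0],[-0.1,-0.3,0,0],[-0.1,-0.3,0,0],[-0.1,-0.3,0,0]]}}

```text
time: 15.65
eef_pos: [0.435, -0.2361, 0.252]
tcp_rot: [-0.175, 0.985, -0.0, 0.0]
contact_force: [0.4, 0.2, -0.4]
opening: -0.0
```

```bash
python3 where.py; python3 snap.py 9
```

```text
t 15.65 eef [ 0.435  -0.2361  0.252 ] tray x,y -0.158 0.188 F [ 0.4  0.2 -0.4]
```

View pics/side9.png

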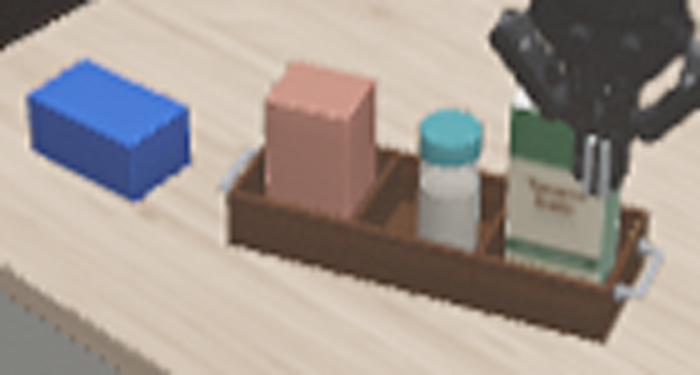

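View pics/top9.png

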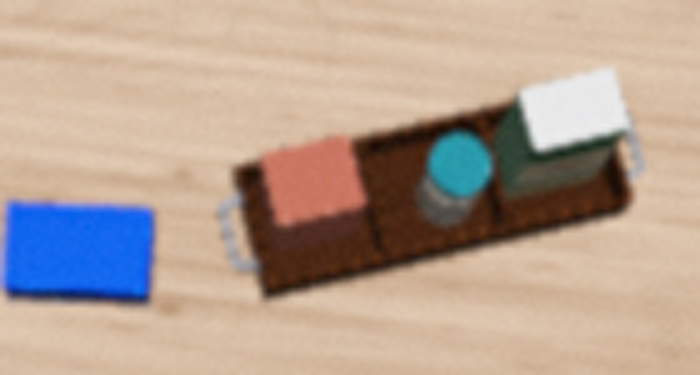

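>>> {"method": "send_rows", "body": {"rows": [[0,-0.1,0.05,0],[-0.03,-0.2,0.1,0],[-0.05,-0.3,0.15,0],[-0.05,-0.4,0.2,0],[-0.05,-0.5,0.2,0],[-0.05,-0.5,0.2,0],[-0.05,-0.5,0.2,0],[-0.05,-0.5,0.2,0]]}}

```text
time: 16.75
eef_pos: [0.4212, -0.3846, 0.3118]
tcp_rot: [-0.174, 0.985, -0.0, -0.001]
contact_force: [0.1, -0.4, -0.2]
opening: -0.003
```

```bash
python3 where.py; python3 snap.py 10
```

```text
t 16.75 eef [ 0.4212 -0.3846  0.3118] tray x,y -0.2926 0.2522 F [ 0.1 -0.4 -0.2]
```

View pics/side10.png

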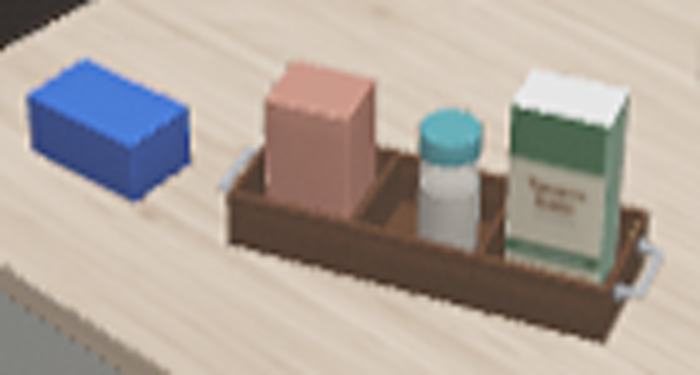

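View pics/top10.png

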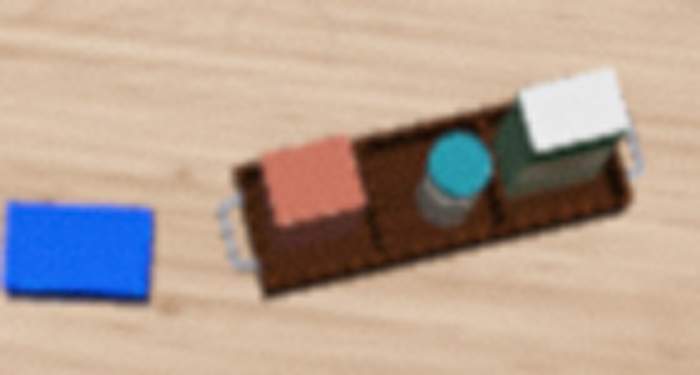

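```bash
cat > fit2.py <<'E'
from h import *
from scipy.spatial.transform import Rotation as R
q0=[.5566,-.0228,1.9242]
def go(nm,wx,wy,h,x0,pt,ps,lines):
    pt=uncrop(pt,270,160,5);ps=uncrop(ps,260,185,5);L=uncrop([l for _,l in lines],260,185,5)
    loc=np.array([(1,-1),(-1,-1),(-1,1),(1,1)])*[wx/2,wy/2]
    def pts(p,z): return tray2w(q0,R.from_euler('xyz',p[3:]).apply(np.c_[loc,np.full(4,z)])+p[:3])
    def f(p):
        T=pts(p,h);B=pts(p,.0);a=proj("side",T);b=proj("side",B)
        r=[(proj("top",T)-pt).ravel(),(a-ps).ravel()]
        for (i,_),l in zip(lines,L):
            d=b[i]-a[i];d/=np.linalg.norm(d);r.append([2*(d[0]*(l-a[i])[1]-d[1]*(l-a[i])[0])])
        r.append((p[5:]-0)*20); return np.concatenate(r)
    r=least_squares(f,[x0,0,.006,0,0,0]);s=np.sqrt(np.diag(np.linalg.inv(r.jac.T@r.jac))*.5)
    print(nm,r.x[:3].round(4),"ang deg",np.degrees(r.x[3:]).round(1),"sd",s[:3].round(4),np.degrees(s[3:]).round(1));print(r.fun.round(1))
go("salt",.065,.044,.143,-.086,[(520,90),(613,70),(632,130),(538,151)],[(528,70),(630,90),(612,128),(512,103)],[(3,(507,256)),(2,(605,280))])
go("tea",.060,.052,.101,.086,[(261,158),(350,137),(365,205),(275,228)],[(290,62),(376,82),(350,120),(265,99)],[(3,(269,196)),(2,(345,216)),(1,(375,162))])
E
python3 fit2.py; python3 - <<'E'
import cv2,sys
sys.path.insert(0,'.')
from h import *
for n in("side","top"):
    a=imaging.read_camera(n)[:,:,::-1];cv2.imwrite(f"pics/{n}11.png",a)
    d=cv2.absdiff(a.copy(),cv2.imread(f"pics/{n}0.png")).max(2)
    cv2.imwrite(f"pics/{n}d.png",d)
E
```

```text
salt [-0.0905 -0.0023  0.0046] ang deg [1.3 2.3 0.2] sd [0.0026 0.0074 0.0017] [2.9 1.1 1.1]
[-0.3 -0.   0.4 -0.8  0.5 -0.2 -0.1  0.5  0.7  0.1  0.2 -0.1 -0.4 -0.4
 -0.6  0.7  0.1 -0.3  0.1]
tea [ 0.0832 -0.0055  0.0033] ang deg [ 2.4  2.1 -0.2] sd [0.0023 0.0047 0.0018] [2.6 1.4 1. ]
[-0.1 -0.8 -0.3 -0.9  0.6  0.2  0.9 -0.1  0.5  0.3 -0.1 -0.3 -0.9 -0.
 -0.9  0.6 -1.8  0.9  0.7 -0.1]
```

View pics/topd.png

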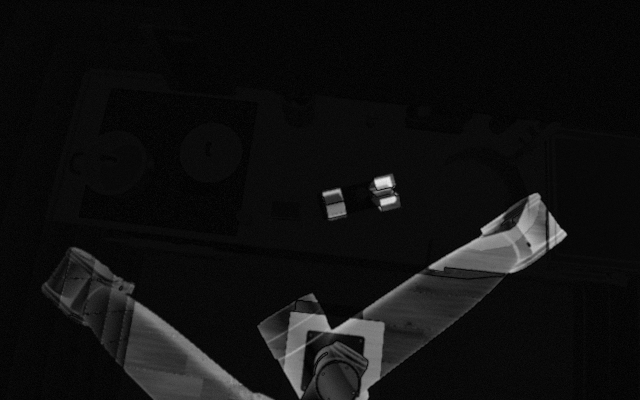

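View pics/side11.png

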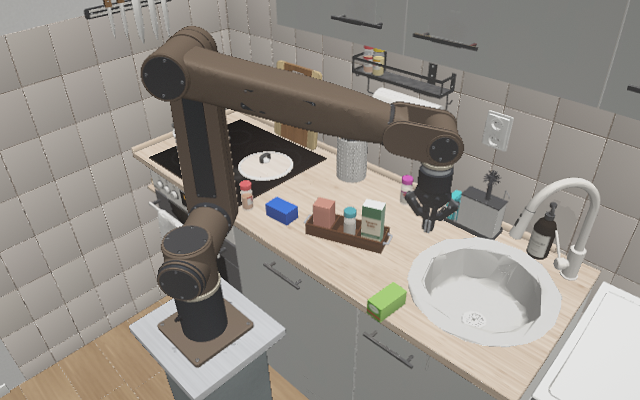

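The difference picture shows change only at the tea (333,205), the salt (385,190) and the arm; the jars, green box and lid have not moved. Both boxes stand free mid-bay and are unchanged between successive pictures.

```bash
python3 - <<'E'
from plant import workorder
print(workorder.sign_off())
E
```

```text
the job is handed in; nothing more can be done
None
```

I pushed both boxes back upright with shut fingers, tea first and then salt, without gripping either. I then moved the arm clear and handed the job in shortly after t = 16.75 s on the robot's clock, well inside the 48 s limit; `sign_off` gave no verdict.

**Final checks**
- **Tea box:** it stands in its bay. The fitted foot is at tray (0.083, -0.006, 0.003) with about 2–3° of tilt.
- **Salt carton:** it stands in its bay. The fitted foot is at tray (-0.091, -0.002, 0.005) with about 1–3° of tilt.
- **Fit accuracy:** the tilt fits are only good to about 1–3°, so they can't confirm the limits (4.6° for the salt, 5.7° for the tea) by themselves. I also relied on both boxes standing free of the bay walls and looking unchanged in successive pictures.
- **Bystanders:** the before/after difference picture from above shows no movement of the jars, green box or lid.

**What went less smoothly:** during the salt push, the carton's rising edge pressed up against the gripper, and the wrist read about 19 N at the end of that move. I didn't see the peak during the move. I raised the tool straight away, and the carton rocked past upright and settled back on its foot.

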